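# Press the dough sheeter's stop bar

## Robot

A 7-joint arm with a two-finger parallel gripper is mounted at the origin on the work surface. World frame = base frame: x ahead of the robot, y to its left, z up, the work surface at z = 0. Lengths are in m, angles in rad, forces in N, time in s.
With the tool pointing down it reaches from about 0.425 to 0.925 m from the base axis. Payload 6.8 kg.
Tool frame: the origin (TCP) lies midway between the tips of the shut fingers; the grasp point (between the pads) lies 19 mm behind it; z points along the fingers, y is the line along which they close (so a half turn about z gives the same grasp; the last joint's range is limited). The gripper opens to 85 mm and grips with 20 to 120 N. Pads are 22 mm wide; open, the fingers measure 114 mm over their backs; the gripper's body (76 mm by 85 mm) begins 54 mm behind the grasp point. The pads swing forward as they close: fully open they stand 13 mm farther back than shut.
Start: joints at [1.123, 0.477, 0.022, 1.555, -0.011, 1.109, -0.083], TCP at [0.225, -0.636, 0.231] pointing down, gripper open.
Joint ranges: [-2.96, 2.96], [-0.34, 2.1], [-1.41, 1.46], [0.24, 2.44], [-1.37, 4.51], [0.17, 1.92], [-2.96, 2.96]. Speed limits (rad/s): [2.39, 2.39, 3.14, 3.14, 3.14, 3.14, 3.14].

## Interface

Orientations are given as a unit quaternion [w, x, y, z].
In Python, from station import * gives the robot as it stands. The module is installed in compiled form; this text tells all that it offers.
- The arm moves only by the shell command python3 -m jog 'ROWS' [OPENING] [FORCE]. ROWS is JSON, a list of rows, each an object of numbers: "x", "y", "z": the shift along the tool's x, y, z in m; "ax", "ay", "az": the turn, a rotation vector about the tool's x, y, z in rad. In form: [{"x": .., "y": .., "z": .., "ax": .., "ay": .., "az": ..}, ...]. A call has 1 to 12 rows; each row is the pose to reach, as a shift and turn from the pose commanded when the call began, along the tool's axes at that moment; what a row does not reach only later rows make up. A row lasts 1/10 s, in which the tool goes at most 50 mm and 8.59 degrees, less where a joint would pass 70% of its speed; a pose out of reach is approached as far as the arm can. A call with a gripper value outside its range is refused whole. OPENING is the opening, from 0 (shut) to 1 (fully open), set as the call begins (- or left out, the last holds). The fingers move at their own pace and stop on an object; FORCE is the grip in N (left out, the last holds). Time passes only in rows, so rows that repeat a pose let the fingers close. It gives the time, the measured TCP pose, the force, the opening and the grip force at its end, in the units of the state.
- get_obs(): the state, without advancing time (a new reading comes with each control period).
- read_camera(name): name is "scene" or "top" or "wrist"; returns the picture (480x640x3 uint8, red, green, blue); there is no depth.
- camera_params(name): a dict with "K" (3x3 intrinsics, pixels), "origin" and "attitude" of the camera in the world. Camera axes: x right, y up, looking along -z (the intrinsics and any distortion apply to the point x, -y, -z); pixel columns grow to the right and rows downward; lengths in m; the calibration is good to about 2 mm. A picture is of the moment at which its call begins: read the wrist's pose just before it. camera_params takes no time and is no camera call; for the wrist camera it gives the pose at the moment of the call.
- hand_in(): hands the job in; it is judged then, once.
The state is a dict: "t": time; "q": joint angles; "joint_vel": joint speeds; "joint_torque": joint torques, N m; "eef_pos": TCP position; "tool_rot": TCP orientation; "contact_force": force on the tool from outside, world axes, zero at the start; "torque": the same for the moment, N m; "gripper_width": opening from 0.0 (shut) to 1.0 (fully open); "grasp_force": force on a finger pad.
Only numpy, scipy, OpenCV 4.12 (cv2) and the standard library are available. Lean on these libraries where they do the work, as an engineer would, in place of code of your own. Each camera call takes 0.05 s, during which the arm holds its last target. There are 200 camera calls.

## Task

Stop the dough sheeter: press the long stop bar on the pastry board down near its middle, so that both ends go down together without rocking, keep it fully down for about a second, then let it spring back up. Leave the short jog bar alone.

Things in the scene. Friction and masses are not known exactly. Their poses are not given: they have to be found in the camera images.
- stop_unit: Long bar switch fixed on a 20 mm thick beech board: grey housing 300 x 70 x 36 mm high, aluminium bar 260 x 32 x 12 mm above it. Origin: centre of the housing's underside; z up, y along the bar. Middle of the bar's top: 62 mm above the origin. The bar springs straight down 12 mm to a solid stop: moves from 1 N, fully down at 7 N, does not latch.
- stop_end_a (a point): Point on top of the long bar, on its centre line, 120 mm from the middle towards the unit's +y; 62 mm above the unit's origin when up, 50 mm fully down. Its z is normal to the bar's top. The bar also rocks about its middle (12 N m/rad): pressed off centre, the far end lags. It switches when both ends are 8 mm or more down.
- stop_end_b (a point): The same point at the other end of the long bar, 120 mm from the middle towards the unit's -y.
- jog_top (a point): Middle of the top of the short jog bar, the bystander switch to be left alone: same materials, height and width, but its bar is only 100 mm long and its housing 140 x 70 mm. It stands on the same board, to the left or right of the long one, and yields at about 1 N.

How it is judged:
On the way:
1. both ends of the long bar are at least 8 mm down at once, for 0.7 s (z of each of stop_end_a, stop_end_b in the frame of stop_unit below 0.054 m), for 0.7 s.
At the end, for the whole second after the job is handed in: The long bar has been let go and is up again, both ends within 3 mm of their rest height; the short bar is where it was, within 4 mm (z of each of stop_end_a, stop_end_b in the frame of stop_unit above 0.059 m and distance of jog_top from where it was at the start of the episode below 0.004 m); the robot touches nothing.
It fails at once if the long bar is rocked more than 0.07 rad (4 degrees) out of level (angle between stop_end_a's own z axis and vertical above 0.07 rad).
It fails at once if the short jog bar is pressed by more than 4 mm (distance of jog_top from where it was at the start of the episode above 0.004 m).
It also fails if it takes over 26 s, if anything falls off the work surface, if the arm or the gripper's body presses on something with over 40 N, if the wrist force passes 120 N, or if a joint passes its speed limit or range.

## Working session

There is one attempt and no reset: what is moved stays moved. The work goes in short steps, Python scripts to look and compute and a shell command to move; the robot and the scene stay as the last step left them, time stands still between calls to the robot, and variables do not carry over. Pictures are saved under pics/ and viewed, at most 10 in all, crops included, and the job is handed in when it is done.

```bash
mkdir -p pics
python3 - <<'E'
from station import *
import cv2
o=get_obs();print(o['t'],o['eef_pos'],o['tool_rot'],o['contact_force'],o['gripper_width'])
for n in('scene','top'):
    cv2.imwrite(f'pics/{n}0.png',read_camera(n)[:,:,::-1]);print(n,camera_params(n))
E
```

```text
0.0 [ 0.22477648 -0.63585635  0.23032013] [-8.91440118e-04  9.85598734e-01  1.69098475e-01 -2.15435753e-04] [ 0.27698159 -0.05457578 -0.4917265 ] 1.0024197346438461
scene {'K': array([[548.2722844 ,   0.        , 308.71915907],
       [  0.        , 548.2722844 , 238.11083749],
       [  0.        ,   0.        ,   1.        ]]), 'origin': array([1.37062251, 0.30982031, 0.62482476]), 'attitude': array([0.50082602, 0.27061514, 0.40573839, 0.7150644 ])}
top {'K': array([[455.06065388,   0.        , 323.60384184],
       [  0.        , 455.06065388, 242.17357417],
       [  0.        ,   0.        ,   1.        ]]), 'origin': array([ 0.38510912, -0.01868837,  0.89872749]), 'attitude': array([ 0.72190122,  0.07993571, -0.07914453, -0.6827921 ])}
```

View pics/top0.png

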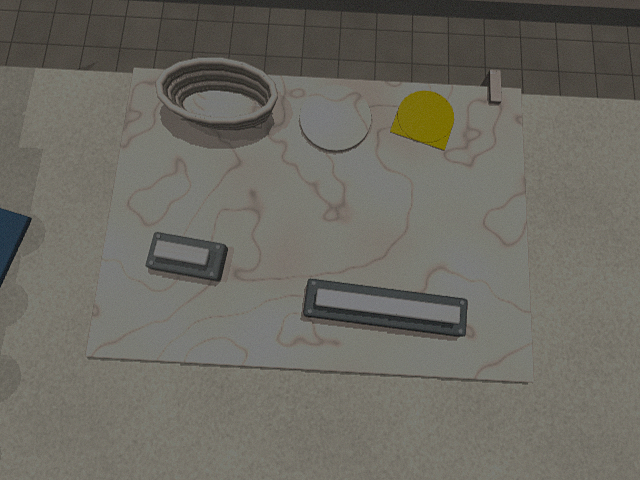

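View pics/scene0.png

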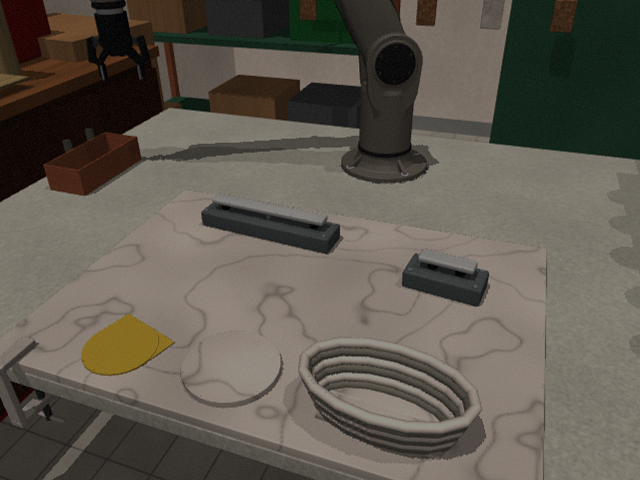

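The top view shows the long bar with its top corners near (317,289), (461,305), (460,323) and (315,308). The jog bar is off to the left at about (182,252). In the scene view the long bar runs from about (214,201) to (326,219).

```bash
cat > h.py <<'E'
from station import *
import numpy as np
from scipy.spatial.transform import Rotation as R
def rot(q): return R.from_quat(np.roll(q,-1))
def pix(n,u,v,z,c=None):
    c=c or camera_params(n);K=c['K']
    d=rot(c['attitude']).apply([(u-K[0,2])/K[0,0],-(v-K[1,2])/K[1,1],-1])
    o=c['origin'];return o+d*(z-o[2])/d[2]
def shift(p):
    o=get_obs();return rot(o['tool_rot']).inv().apply(np.array(p)-o['eef_pos'])
E
python3 - <<'E'
from h import *
P=[pix('top',u,v,.082) for u,v in((317,289),(461,305),(460,323),(315,308))]
for p in P:print(p.round(4))
m=sum(P)/4;a=(P[0]+P[3])/2-(P[1]+P[2])/2
print('mid',m.round(4),'len',np.linalg.norm(a),'w',np.linalg.norm(P[0]-P[3]),'yaw of bar',np.arctan2(a[1],a[0]))
print('scene',pix('scene',214,201,.082),pix('scene',326,219,.082))
print('jog',pix('top',182,252,.082))
o=get_obs();print(rot(o['tool_rot']).as_matrix().round(3),shift(m).round(4))
E
```

```text
[ 0.4854 -0.0054  0.082 ]
[ 0.4711 -0.2641  0.082 ]
[ 0.4392 -0.2619  0.082 ]
[ 0.4513 -0.0039  0.082 ]
mid [ 0.4617 -0.1338  0.082 ] len 0.2587148074687767 w 0.03411495153826148 yaw of bar 1.5197963933441878
scene [ 0.47287495 -0.25526936  0.082     ] [ 0.46980505 -0.00322387  0.082     ]
jog [0.53934595 0.24507358 0.082     ]
[[ 0.943  0.333 -0.001]
 [ 0.333 -0.943  0.001]
 [-0.    -0.002 -1.   ]] [ 0.3908 -0.3942  0.149 ]
```

The measured length (259 mm) and width (34 mm) match the bar, and it lies within reach. I'll move over its middle at height with the gripper shutting.

```bash
python3 -m jog '[{"x":0.03,"y":-0.03},{"x":0.065,"y":-0.065},{"x":0.1,"y":-0.1},{"x":0.135,"y":-0.135},{"x":0.17,"y":-0.17},{"x":0.205,"y":-0.205},{"x":0.24,"y":-0.24},{"x":0.275,"y":-0.275},{"x":0.31,"y":-0.31},{"x":0.34,"y":-0.345},{"x":0.37,"y":-0.375},{"x":0.391,"y":-0.394}]' 0 60
python3 -m jog '[{"z":0.03},{"z":0.06},{"z":0.08},{"z":0.095},{"z":0.1},{"z":0.1}]'
python3 - <<'E'
from h import *
import cv2
o=get_obs();print(o['t'],o['contact_force'],o['gripper_width'],rot(o['tool_rot']).as_matrix().round(3),shift([.4617,-.1338,.082]).round(4))
for n in('wrist','scene'):
    c=camera_params(n);cv2.imwrite(f'pics/{n}1.png',read_camera(n)[:,:,::-1])
    if n=='wrist':print(c)
E
```

```text
0.1 [-0.73157949  0.1724391   0.23755156] 0.9997547890517732 [[ 0.943  0.333 -0.001]
 [ 0.333 -0.943  0.001]
 [-0.    -0.002 -1.   ]] [ 0.3907 -0.3942  0.149 ]
{'K': array([[339.14934152,   0.        , 320.88500001],
       [  0.        , 339.14934152, 240.06286269],
       [  0.        ,   0.        ,   1.        ]]), 'origin': array([ 0.29323071, -0.61179797,  0.37290878]), 'attitude': array([ 0.80808421, -0.11809177,  0.08449093, -0.57089011])}validation failed for argument at $[0]...
validation failed for argument at $[0]...
```

View pics/wrist1.png

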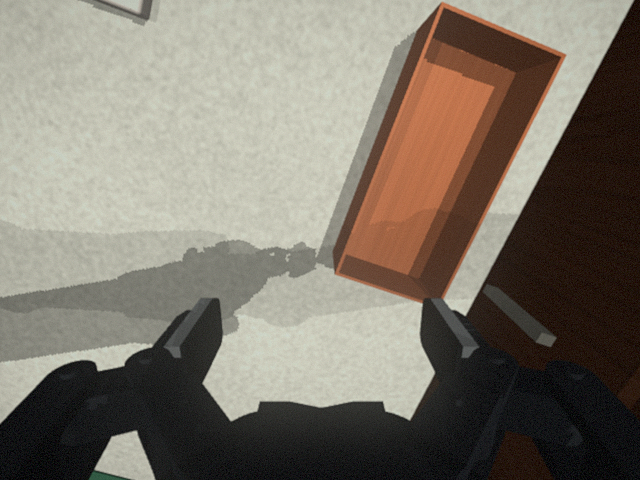

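View pics/scene1.png

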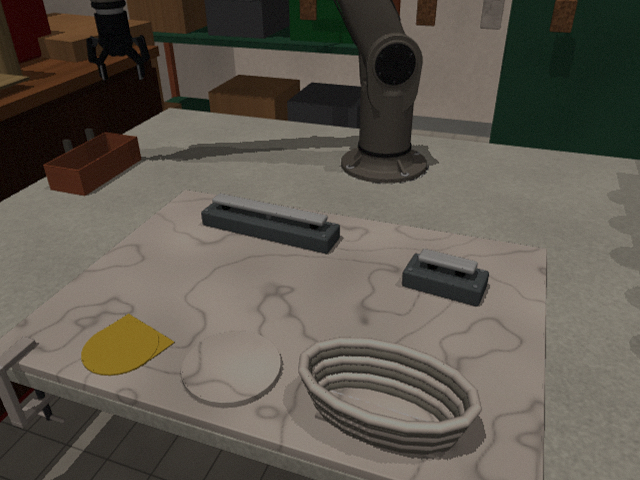

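The arm has not moved: the wrist camera still shows the start view, and both calls were refused. The rows probably need all six keys, so I'll retry with full rows.

```bash
python3 -m jog '[{"x":0.03,"y":-0.03,"z":0,"ax":0,"ay":0,"az":0},{"x":0.065,"y":-0.065,"z":0,"ax":0,"ay":0,"az":0},{"x":0.1,"y":-0.1,"z":0,"ax":0,"ay":0,"az":0},{"x":0.135,"y":-0.135,"z":0,"ax":0,"ay":0,"az":0},{"x":0.17,"y":-0.17,"z":0,"ax":0,"ay":0,"az":0},{"x":0.205,"y":-0.205,"z":0,"ax":0,"ay":0,"az":0},{"x":0.24,"y":-0.24,"z":0,"ax":0,"ay":0,"az":0},{"x":0.275,"y":-0.275,"z":0,"ax":0,"ay":0,"az":0},{"x":0.31,"y":-0.31,"z":0,"ax":0,"ay":0,"az":0},{"x":0.34,"y":-0.345,"z":0,"ax":0,"ay":0,"az":0},{"x":0.37,"y":-0.375,"z":0,"ax":0,"ay":0,"az":0},{"x":0.391,"y":-0.394,"z":0,"ax":0,"ay":0,"az":0}]' 0 60
```

```text
t: 1.4
eef_pos: [0.4632, -0.1313, 0.2315]
tool_rot: [-0.0, 0.985, 0.171, 0.0]
contact_force: [0.7, -0.3, 0.7]
gripper_width: 0.001
grasp_force: 0.0
```

```bash
python3 -m jog '[{"x":0,"y":0,"z":0.03,"ax":0,"ay":0,"az":0},{"x":0,"y":0,"z":0.06,"ax":0,"ay":0,"az":0},{"x":0,"y":0,"z":0.08,"ax":0,"ay":0,"az":0},{"x":0,"y":0,"z":0.1,"ax":0,"ay":0,"az":0},{"x":0,"y":0,"z":0.1,"ax":0,"ay":0,"az":0}]'
python3 - <<'E'
from h import *
import cv2
o=get_obs();print(o['t'],o['eef_pos'],shift([.4617,-.1338,.082]).round(4))
a=[read_camera(n)[:,:,::-1] for n in('wrist','scene')]
print(camera_params('wrist'))
cv2.imwrite('pics/wrist2.png',a[0])
cv2.imwrite('pics/scene2.png',cv2.resize(a[1][130:280,170:370],None,fx=4,fy=4,interpolation=2))
E
```

```text
t: 1.9
eef_pos: [0.4603, -0.1342, 0.1291]
tool_rot: [-0.001, 0.986, 0.169, -0.002]
contact_force: [-0.4, 0.3, 0.2]
gripper_width: 0.001
grasp_force: 0.0
1.9 [ 0.46031407 -0.13424345  0.12906242] [0.0017 0.0002 0.0471]
{'K': array([[339.14934152,   0.        , 320.88500001],
       [  0.        , 339.14934152, 240.06286269],
       [  0.        ,   0.        ,   1.        ]]), 'origin': array([ 0.53073868, -0.11030543,  0.2739956 ]), 'attitude': array([ 0.80801089, -0.11857198,  0.0840374 , -0.57096129])}
```

View pics/wrist2.png

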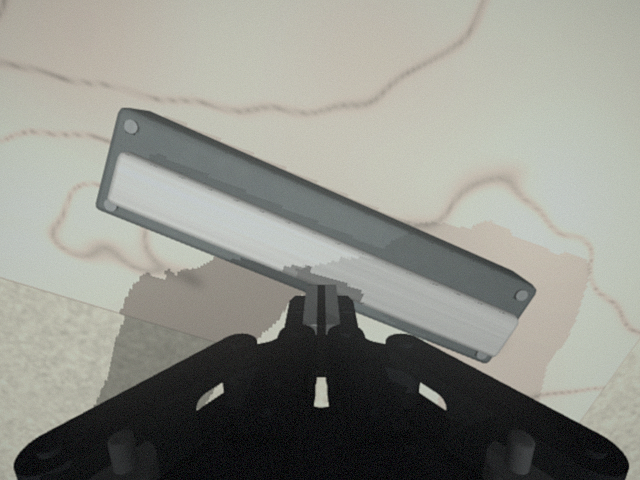

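View pics/scene2.png

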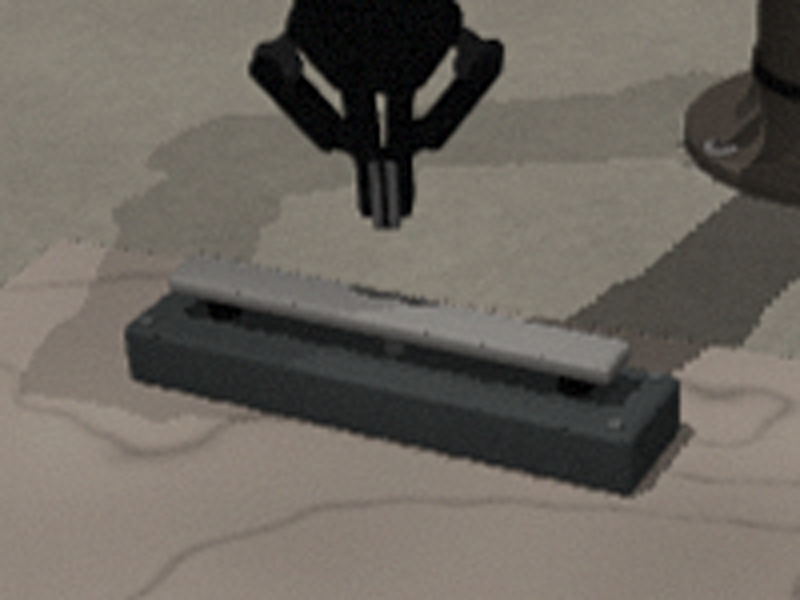

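The wrist view shows the bar top from about (118,153)/(108,204) on the left to (519,318)/(500,350) on the right, with the shut fingers near its middle. The scene crop agrees: the fingertips are above the bar's middle.

Run:
```python
from h import *
P=[pix('wrist',u,v,.082) for u,v in((118,153),(108,204),(519,318),(500,350))]
for p in P:print(p.round(4))
m=sum(P)/4;print(m,np.linalg.norm(P[0]+P[1]-P[2]-P[3])/2, shift(m))
```

```text
[ 0.4862 -0.0079  0.082 ]
[ 0.456  -0.0073  0.082 ]
[ 0.4697 -0.2653  0.082 ]
[ 0.4447 -0.2651  0.082 ]
[ 0.46414168 -0.13637645  0.082     ] 0.2579658522153479 [0.00111275 0.00229349 0.04955117]
```

The two estimates agree within 3 mm. Next I'll descend to just above the stop and read the force.

```bash
python3 -m jog '[{"x":0.001,"y":0.001,"z":0.02,"ax":0,"ay":0,"az":0},{"x":0.001,"y":0.001,"z":0.035,"ax":0,"ay":0,"az":0},{"x":0.001,"y":0.001,"z":0.042,"ax":0,"ay":0,"az":0},{"x":0.001,"y":0.001,"z":0.046,"ax":0,"ay":0,"az":0},{"x":0.001,"y":0.001,"z":0.049,"ax":0,"ay":0,"az":0},{"x":0.001,"y":0.001,"z":0.052,"ax":0,"ay":0,"az":0},{"x":0.001,"y":0.001,"z":0.054,"ax":0,"ay":0,"az":0},{"x":0.001,"y":0.001,"z":0.056,"ax":0,"ay":0,"az":0},{"x":0.001,"y":0.001,"z":0.056,"ax":0,"ay":0,"az":0}]'
```

```text
t: 2.9
eef_pos: [0.4643, -0.1354, 0.0756]
tool_rot: [0.0, 0.986, 0.169, 0.001]
contact_force: [0.5, -0.9, 3.9]
gripper_width: -0.0
grasp_force: 2.0
```

At 3.9 N the bar should be about 6 mm down, which fits the height. I'll press on to the stop.

```bash
python3 -m jog '[{"x":0,"y":0,"z":0.002,"ax":0,"ay":0,"az":0},{"x":0,"y":0,"z":0.004,"ax":0,"ay":0,"az":0},{"x":0,"y":0,"z":0.006,"ax":0,"ay":0,"az":0},{"x":0,"y":0,"z":0.007,"ax":0,"ay":0,"az":0},{"x":0,"y":0,"z":0.007,"ax":0,"ay":0,"az":0}]'
```

```text
t: 3.4
eef_pos: [0.4643, -0.1354, 0.0698]
tool_rot: [0.0, 0.986, 0.169, 0.001]
contact_force: [-4.0, 0.9, 21.3]
gripper_width: -0.001
grasp_force: 10.4
```

The force has jumped to 21 N, so the bar is on its solid stop. I'll hold there for just over a second.

```bash
python3 -m jog '[{"x":0,"y":0,"z":0,"ax":0,"ay":0,"az":0},{"x":0,"y":0,"z":0,"ax":0,"ay":0,"az":0},{"x":0,"y":0,"z":0,"ax":0,"ay":0,"az":0},{"x":0,"y":0,"z":0,"ax":0,"ay":0,"az":0},{"x":0,"y":0,"z":0,"ax":0,"ay":0,"az":0},{"x":0,"y":0,"z":0,"ax":0,"ay":0,"az":0}]'
python3 - <<'E'
from h import *
import cv2
a=read_camera('scene')[:,:,::-1]
cv2.imwrite('pics/scene3.png',cv2.resize(a[130:280,170:370],None,fx=4,fy=4,interpolation=2))
E
python3 -m jog '[{"x":0,"y":0,"z":0,"ax":0,"ay":0,"az":0},{"x":0,"y":0,"z":0,"ax":0,"ay":0,"az":0},{"x":0,"y":0,"z":0,"ax":0,"ay":0,"az":0},{"x":0,"y":0,"z":0,"ax":0,"ay":0,"az":0}]'
```

```text
t: 4.0
eef_pos: [0.4643, -0.1354, 0.0698]
tool_rot: [0.001, 0.986, 0.169, 0.001]
contact_force: [-4.6, 0.4, 20.4]
gripper_width: -0.002
grasp_force: 10.3
t: 4.45
eef_pos: [0.4643, -0.1354, 0.0698]
tool_rot: [0.001, 0.986, 0.169, 0.001]
contact_force: [-3.3, 1.6, 20.6]
gripper_width: 0.003
grasp_force: 10.3
```

View pics/scene3.png

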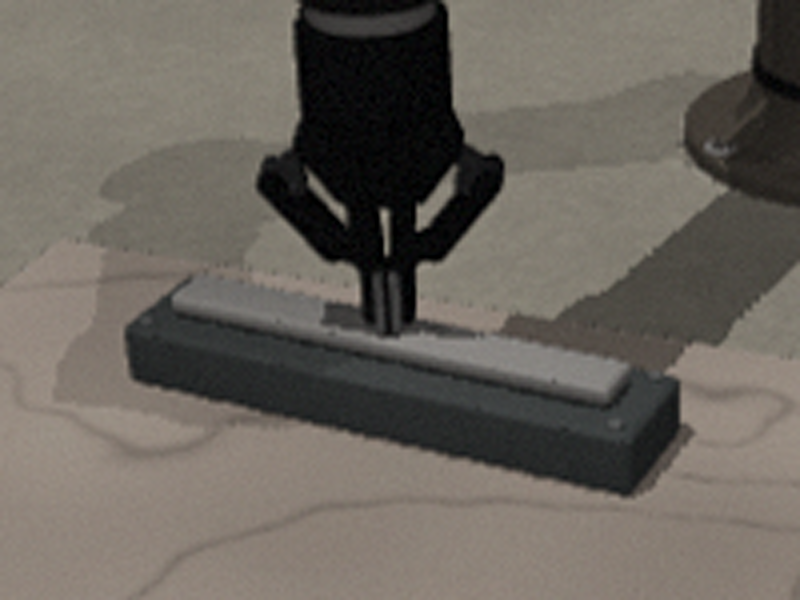

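The crop shows the bar level and fully down: its ends, near (185,300) and (620,385), both dropped by about 20 enlarged pixels. It has been held for over a second, so I'll lift now.

```bash
python3 -m jog '[{"x":0,"y":0,"z":-0.003,"ax":0,"ay":0,"az":0},{"x":0,"y":0,"z":-0.006,"ax":0,"ay":0,"az":0},{"x":0,"y":0,"z":-0.01,"ax":0,"ay":0,"az":0},{"x":0,"y":0,"z":-0.014,"ax":0,"ay":0,"az":0},{"x":0,"y":0,"z":-0.02,"ax":0,"ay":0,"az":0},{"x":0,"y":0,"z":-0.04,"ax":0,"ay":0,"az":0},{"x":0,"y":0,"z":-0.06,"ax":0,"ay":0,"az":0},{"x":0,"y":0,"z":-0.08,"ax":0,"ay":0,"az":0},{"x":0,"y":0,"z":-0.08,"ax":0,"ay":0,"az":0},{"x":0,"y":0,"z":-0.08,"ax":0,"ay":0,"az":0},{"x":0,"y":0,"z":-0.08,"ax":0,"ay":0,"az":0}]'
python3 - <<'E'
from h import *
import cv2
a=read_camera('scene')[:,:,::-1]
cv2.imwrite('pics/scene4.png',cv2.resize(a[130:310,170:500],None,fx=2.4,fy=2.4,interpolation=2))
E
```

```text
t: 5.55
eef_pos: [0.4626, -0.1351, 0.1473]
tool_rot: [-0.0, 0.986, 0.169, -0.001]
contact_force: [0.2, 0.3, 0.5]
gripper_width: -0.001
grasp_force: 0.0
```

View pics/scene4.png

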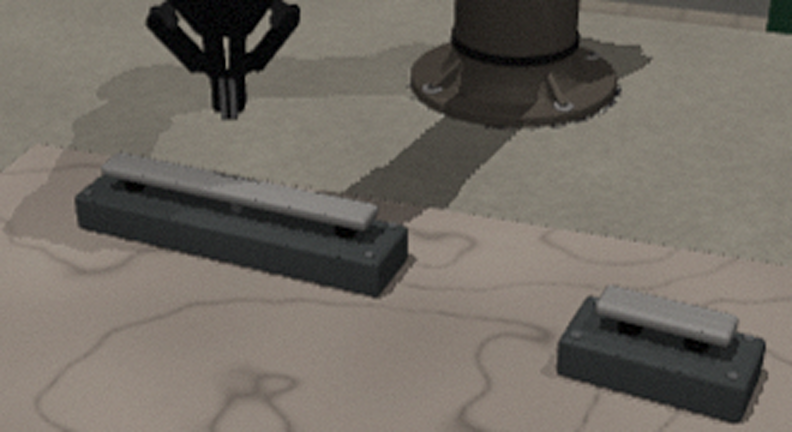

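The long bar is up again, with its ends near (110,165) and (370,215). The jog bar at about (668,315) is untouched, and the gripper is clear.

```bash
python3 -c "
from station import *
print(hand_in())"
```

```text
the job is handed in; nothing more can be done
None
```

I pressed the stop bar near its middle with both ends going down level, held it on its stop for just over 1 s and let it spring back up; the jog bar was not touched. I handed the job in at about 5.6 s, and no verdict came back.

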